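# Seat the ballast and hold the wagon level over the service cradle

## Task

In the wagon standing on the test track, slide the steel ballast block along the wagon floor, without lifting it out, until it stops hard against the end wall at the buffer-stop end, pushing gently. Then grip the wagon across its sides at the balance point of wagon and block together (not at the middle), lift it level off the track and bring it over the service cradle: middle above the cradle's middle, in line with the cradle lengthwise (either way round), the wheels 2 to 6 cm above the cradle's pads. Finish while still holding it there, level and still, with nothing else carrying it; leave the other things on the bench alone.

Things in the scene. Friction and masses are not known exactly. Their poses are not given: they have to be found in the camera images.
- track: fixed test track, plywood base 300 x 74 mm, two steel rails along its x, rail tops 18 mm above the bench. Origin: underside centre, z up. At its +x end a buffer stop (timber beam, top 54 mm above the bench, on steel posts up to 56 mm); its face is 116 mm from the origin. It points roughly away from the robot (yaw within 0.45 rad).
- wagon: loose dark red open model wagon on the track, x along the rails, +x end at the buffer stop (buffers within 3 mm of its beam, which backs it up while the block is pushed). Origin: wagon middle at the level of the wheel bottoms (rail tops), z up. Body 168 x 56 mm, flat outer sides 24 to 56 mm above the origin; 192 long over buffers; wheels at x = +-52. 300 g alone, balanced at its middle.
- wagon_floor (a point): middle of the wagon's inner floor, 30 mm above the wheel bottoms, axes as the wagon's. Inside 160 mm long (x), 48 wide; walls all round 4 mm thick, 26 mm high above this floor.
- wagon_balance (a point): balance point of the wagon with the block seated at its +x (buffer-stop) end: 31 mm from the wagon's middle towards that end (true to about 2 mm), on its centre line, 46 mm above the wheel bottoms, i.e. 10 mm below the wall tops. Grip across the outer sides (56 mm) here, within about 12 mm along the wagon.
- ballast: loose plain steel block lying in the wagon, an upside-down T: slab 56 mm long (x, along the wagon), 40 wide, 20 high, with an upright rib on top. About 450 g (+-15 %). Origin: centre of its underside. Starts 32 to 92 mm short of the end wall; seated, its origin is 52 mm from the wagon's middle towards +x. Slides with a few newtons (up to about 6); at the wall the force rises sharply.
- ballast_rib (a point): top centre of the block's rib, 50 mm above its underside; the rib is 40 mm long (x), 12 wide (y), and stands 24 mm above the wagon's wall tops, so it can be pinched across its 12 mm from above the walls.
- cradle: fixed service cradle: plywood base 190 x 90 mm with two plywood cross-blocks 22 mm long (x) and 84 wide at x = +-52 mm, topped with dark grey pads. Origin: underside centre, x along its length, z up (yaw within 0.45 rad).
- cradle_top (a point): middle of the cradle at the level of the pads' tops, 45 mm above the bench; axes as the cradle's.
- empty_wagon: bystander: another wagon of the same kind, empty, standing on the bench at the left; leave alone
- tape: bystander: black roll of tape lying flat, 60 mm across, 18 high, near the middle line of the bench
- screwdriver: bystander: screwdriver 150 mm long lying near the middle line, close to the robot
- jar: bystander: clear jar with a lid, 60 mm across, 75 high, far middle
- mug: bystander: white mug, 80 mm across, 92 high, far right
- tin: bystander: open tin, 76 mm across, 100 high, at the right
- offcut: bystander: flat metal offcut 120 x 60 x 22 mm, near right

How it is judged:
On the way, in this order (a step that is already met when the one before it is completed fails the run):
1. the ballast block is slid fully against the end wall at the buffer-stop end, lying on the wagon floor (x of ballast in the frame of wagon above 0.0485 m and z of ballast in the frame of wagon below 0.034 m and contact force between wagon and track above 0.5 N), for 0.2 s.
2. the wagon, gripped at its balance point, is lifted level clear of the track (x of ballast in the frame of wagon above 0.0485 m and z of ballast in the frame of wagon below 0.034 m and x of the grasp point in the frame of wagon between 0.019 and 0.043 m and angle between wagon's own z axis and vertical below 0.08 rad and contact force between the fingers and wagon above 2 N and z of wagon in the frame of track above 0.03 m and contact force between wagon and track below 0.1 N), for 0.2 s.
At the end, for the whole second after the job is handed in: Held by the fingers within 12 mm of the balance point, still, level within 0.08 rad, middle within 20 mm of the cradle's, in line within 0.14 rad, wheels 15 to 70 mm above the pads, touching neither cradle nor track; block on the wagon floor within 3.5 mm of the end wall, fingers off it (x of ballast in the frame of wagon above 0.0485 m and z of ballast in the frame of wagon below 0.034 m and x of the grasp point in the frame of wagon between 0.019 and 0.043 m and angle between wagon's own z axis and vertical below 0.08 rad and contact force between the fingers and wagon above 2 N and z of wagon in the frame of cradle_top between 0.015 and 0.07 m and horizontal distance between wagon and cradle_top below 0.02 m and angle between the x axis of wagon and the x axis of cradle, either way round below 0.14 rad and contact force between wagon and cradle below 0.1 N and contact force between wagon and track below 0.1 N and contact force between the fingers and ballast below 0.5 N and linear speed of wagon below 0.02 m/s and angular speed of wagon below 0.15 rad/s); the arm keeps its last pose, push and grip.
It fails at once if the block is lifted more than 15 mm off the wagon floor (z of ballast in the frame of wagon above 0.045 m).
It fails at once if the block is rammed against the wagon (over 60 N) (contact force between ballast and wagon above 60 N).
It fails at once if the wagon is tipped by more than 0.35 rad (angle between wagon's own z axis and vertical above 0.35 rad).
It fails at once if a bystander is moved by more than 30 mm (distance of any of empty_wagon, tape, screwdriver, jar, mug, tin, offcut from where it was at the start of the episode above 0.03 m).
It also fails if it takes over 64 s, if anything falls off the work surface, if the arm or the gripper's body presses on something with over 40 N, if the wrist force passes 120 N, or if a joint passes its speed limit or range.

## Robot

A 6-joint arm with a two-finger parallel gripper is mounted at the origin on the work surface. World frame = base frame: x ahead of the robot, y to its left, z up, the work surface at z = 0. Lengths are in m, angles in rad, forces in N, time in s.
With the tool pointing down it reaches from about 0.3 to 0.875 m from the base axis. Payload 4.2 kg.
Tool frame: the origin (TCP) lies midway between the tips of the shut fingers; the grasp point (between the pads) lies 19 mm behind it; z points along the fingers, y is the direction in which the jaws open and shut (so a half turn about z gives the same grasp; the last joint's range is limited). The gripper opens to 85 mm and grips with 20 to 120 N. Pads are 22 mm wide; open, the fingers measure 114 mm over their backs; the gripper's body (76 mm by 85 mm) begins 54 mm behind the grasp point. The pads swing forward as they close: fully open they stand 13 mm farther back than shut.
Start: joints at [-1.322, 0.32, 1.565, -0, 1.257, -0.02], TCP at [0.153, -0.554, 0.231] pointing down, gripper open.
Joint ranges: [-3.11, 3.11], [-0.84, 2.01], [0.21, 2.61], [-1.34, 4.49], [0.05, 2.63], [-2.56, 2.56]. Speed limits (rad/s): [2.57, 2.57, 3.14, 3.14, 3.14, 3.14].

## Interface

Orientations are given as a rotation vector (axis times angle).
In Python, from plant import status, grab_frame, workorder, cut_out, place_of gives the robot as it stands. The module is installed in compiled form; this text tells all that it offers.
- The arm moves only by the tool apply_moves, never from a script. Its argument "moves" is a list of rows, each an object of numbers: "dx", "dy", "dz": the shift along the world's x, y, z in cm; "ax", "ay", "az": the turn, a rotation vector about the world's x, y, z in rad; "claw": the opening, from 0 (shut) to 1 (fully open). In form: [{"dx": .., "dy": .., "dz": .., "ax": .., "ay": .., "az": .., "claw": ..}, ...]. A call has 1 to 12 rows; each row shifts and turns the commanded pose from where the row before left it; what a row does not reach is not made up. A row lasts 1/8 s, in which the tool goes at most 62.5 mm and 10.7 degrees, less where a joint would pass 70% of its speed; a pose out of reach is approached as far as the arm can. A call with a gripper value outside its range is refused whole. The fingers move at their own pace and stop on an object; "force" is the grip in N (left out, the last holds). Time passes only in rows, so rows that do not move let the fingers close. It gives the time, the measured TCP pose, the force and the opening at its end, in the units of the state.
- status.get_obs(): the state, without advancing time (a new reading comes with each control period).
- grab_frame(name): name is "scene" or "side" or "wrist"; returns a dict with "pixels" (420x560x3 uint8, blue, green, red), "fx", "fy", "cx", "cy" (pixels), "rvec" (rotation vector, rad) and "tvec" (3), from world to camera coordinates, as OpenCV has them; the wrist camera has in their place "mount" (4x4, takes a point from camera to tool coordinates, whose origin is the TCP and whose axes are the flange's). Camera axes: x right, y down, z forward; pixel columns grow to the right and rows downward; lengths in m; the calibration is good to about 2 mm. A picture is of the moment at which its call begins: read the wrist's pose just before it. There is no depth.
- workorder.finish_job(): hands the job in, once; it reports no verdict.
Trained networks look in a picture, given as the dict that the camera call returned (one of the last four; its "shot" number tells which), for a name from the list of things; names that differ only in an ending like _2 or _b are one class to them, and where a whole thing is asked for, a point or a joint stands for the part that bears it (a point fixed in the world has none). Each returns a list of dicts, best first, with "score" (0 to 1); they miss things now and then, are a little off and sometimes report something else, mostly with a low value. They report only what shows in the picture. A call takes as long as a camera call.
- cut_out(picture, target): "region" (420x560 bool, what is visible of it) and "pixel" ([column, row] in pixels, amid what is visible of it).
- place_of(picture, target): "pixel" ([column, row] in pixels: a listed point, or the origin of a listed thing).
The state is a dict: "t": time; "qpos": joint angles; "dq": joint speeds; "joint_torque": joint torques, N m; "position": TCP position; "tcp_rot": TCP orientation; "contact_force": force on the tool from outside, world axes, zero at the start; "moment": the same for the moment, N m; "width": finger opening in m.
Only numpy, scipy, OpenCV 4.12 (cv2) and the standard library are available. Lean on these libraries where they do the work, as an engineer would, in place of code of your own. Each camera call takes 0.05 s, during which the arm holds its last target.

## Working session

There is one attempt and no reset: what is moved stays moved. The work goes in short steps, Python scripts to look and compute and a tool call to move; the robot and the scene stay as the last step left them, time stands still between calls to the robot, and variables do not carry over. Pictures are saved under pics/ and viewed, and the job is handed in when it is done.

Besides the shell and the picture viewer there is one more tool, called by a JSON object that holds its "method" and its "body", one argument or row to a line. apply_moves: Moves the arm, as the interface text tells. Its arguments: {"type":"object","properties":{"moves":{"type":"array"},"force":{"type":"number"}},"required":["moves"]}

```bash
mkdir -p pics; cat > h.py <<'E'
import numpy as np, cv2, pickle
from scipy.spatial.transform import Rotation as R
from plant import status, grab_frame, workorder, cut_out, place_of
def cam(f,obs=None):
    K=np.array([[f['fx'],0,f['cx']],[0,f['fy'],f['cy']],[0,0,1.]])
    if 'mount' in f:
        M=np.array(f['mount']); T=np.eye(4); T[:3,:3]=R.from_rotvec(obs['tcp_rot']).as_matrix(); T[:3,3]=obs['position']
        C=np.linalg.inv(T@M); return K,C[:3,:3],C[:3,3]
    return K,R.from_rotvec(np.ravel(f['rvec'])).as_matrix(),np.ravel(f['tvec'])
def ray(c,px):
    K,Rm,t=c; d=Rm.T@np.linalg.inv(K)@np.array([px[0],px[1],1.]); return -Rm.T@t,d
def onz(c,px,z):
    o,d=ray(c,px); return o+d*(z-o[2])/d[2]
def proj(c,P):
    K,Rm,t=c; q=(np.atleast_2d(P)@Rm.T+t)@K.T; return q[:,:2]/q[:,2:]
def tri(cs,pxs):
    A=np.zeros((3,3));b=np.zeros(3)
    for c,p in zip(cs,pxs):
        o,d=ray(c,p); d=d/np.linalg.norm(d); M=np.eye(3)-np.outer(d,d); A+=M;b+=M@o
    return np.linalg.solve(A,b)
E
python3 - <<'E'
from h import *
o=status.get_obs(); print(o)
for n in ['scene','side','wrist']:
    o=status.get_obs(); f=grab_frame(n); cv2.imwrite(f'pics/a_{n}.png',f['pixels']); c=cam(f,o)
    print(n,'campos',ray(c,(0,0))[0])
    zs=dict(track=0,wagon=.018,wagon_floor=.048,ballast=.048,ballast_rib=.098,cradle=0,cradle_top=.045,wagon_balance=.064)
    for k,z in zs.items():
        for r in place_of(f,k)[:2]: print(n,k,np.round(r['pixel'],1),round(r['score'],2),np.round(onz(c,r['pixel'],z),4))
E
```

```text
{'t': 0.0, 'qpos': array([-1.32201253e+00,  3.20264751e-01,  1.56569937e+00, -1.61514081e-06,
        1.25736462e+00, -1.99835899e-02]), 'dq': array([-1.36001821e-04, -2.54626806e-04, -5.22726736e-04,  5.75104979e-05,
       -1.11244480e-03, -4.28027579e-04]), 'joint_torque': array([ 1.91764499e-03, -4.15522027e+01, -2.34158474e+01,  2.74234726e-04,
        8.19224515e-03, -5.09667998e-06]), 'position': array([ 0.15257872, -0.5538897 ,  0.23048994]), 'tcp_rot': array([-3.11155921e+00, -4.20679006e-01,  3.13516966e-04]), 'contact_force': array([-0.13442145,  0.17416008, -0.37120328]), 'moment': array([-0.01448106, -0.03194979, -0.02384069]), 'width': 0.08524416234187605}
scene campos [ 1.22326687 -0.50425155  1.38447803]
scene track [214.  221.2] 0.82 [ 0.5009 -0.2032  0.    ]
scene wagon [214.  223.9] 0.72 [ 0.5186 -0.213   0.018 ]
scene wagon_floor [215.5 222.9] 0.8 [ 0.5341 -0.2136  0.048 ]
scene wagon_floor [211.3 214.3] 0.73 [ 0.4992 -0.2056  0.048 ]
scene ballast [213.3 223.9] 0.79 [ 0.5326 -0.2212  0.048 ]
scene ballast [253.  178.2] 0.61 [ 0.4736 -0.0129  0.048 ]
scene ballast
[... 399 characters left out ...]
wagon [273.5 239.7] 0.55 [ 0.5863 -0.0064  0.018 ]
side wagon_floor [272.2 290.2] 0.8 [ 0.5241 -0.2097  0.048 ]
side wagon_floor [286.8 285.3] 0.32 [ 0.5604 -0.2052  0.048 ]
side ballast [274.2 290.9] 0.59 [ 0.5278 -0.2132  0.048 ]
side ballast [372.  339.4] 0.32 [ 0.6802 -0.4078  0.048 ]
side ballast_rib [278.4 273.2] 0.82 [ 0.5396 -0.211   0.098 ]
side ballast_rib [241.2 188.1] 0.49 [0.5395 0.1387 0.098 ]
side cradle [242.9 201.7] 0.63 [0.555  0.2081 0.    ]
side cradle_top [242.7 187.3] 0.9 [0.5594 0.2167 0.045 ]
side wagon_balance [281.6 283.7] 0.67 [ 0.5462 -0.2119  0.064 ]
side wagon_balance [269.4 291.8] 0.18 [ 0.5129 -0.2276  0.064 ]
wrist campos [ 0.21564207 -0.53770958  0.37337946]
```

View pics/a_scene.png

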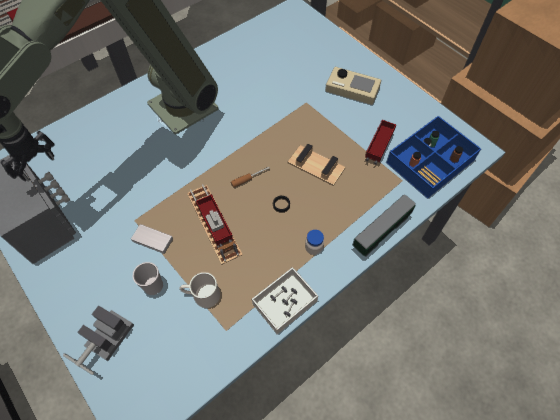

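View pics/a_side.png

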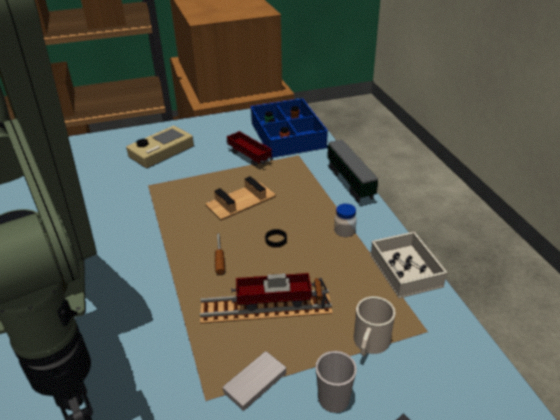

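View pics/a_wrist.png

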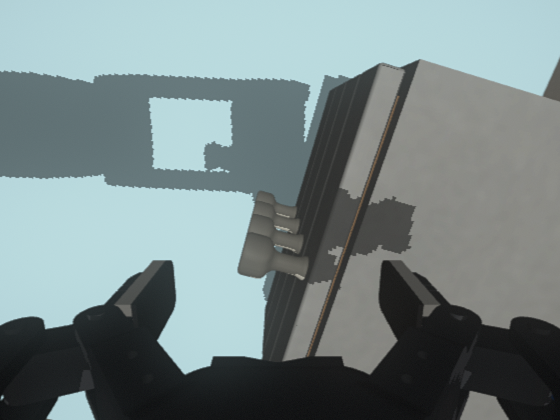

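The pictures show the wagon and track near (214,223) in the scene view, with the buffer stop at its lower end (~(230,255)). The cradle is at (315,165). I'll move the wrist camera over the wagon to measure it closely.

{"method": "apply_moves", "body": {
  "moves": [
    {"dx": 2.5, "dy": 3.4, "dz": 1.5, "claw": 1},
    {"dx": 2.5, "dy": 3.4, "dz": 1.5},
    {"dx": 2.5, "dy": 3.4, "dz": 1.5},
    {"dx": 2.5, "dy": 3.4, "dz": 1.5},
    {"dx": 2.5, "dy": 3.4, "dz": 1.5},
    {"dx": 2.5, "dy": 3.4, "dz": 1.5},
    {"dx": 2.5, "dy": 3.4, "dz": 1},
    {"dx": 2.5, "dy": 3.4, "dz": 0},
    {"dx": 2.5, "dy": 3.4, "dz": 0},
    {"dx": 2.5, "dy": 3.4, "dz": 0},
    {"dx": 0},
    {"dx": 0}
  ]
}}

```text
invalid input
```

```bash
cat > look.py <<'E'
from h import *
import sys
tag=sys.argv[1]
zs=dict(track=0,wagon=.018,wagon_floor=.048,ballast=.048,ballast_rib=.098,cradle=0,cradle_top=.045,wagon_balance=.064)
o=status.get_obs(); f=grab_frame('wrist'); cv2.imwrite(f'pics/{tag}.png',f['pixels']); c=cam(f,o)
pickle.dump((c,f['pixels']),open(f'{tag}.pkl','wb'))
print('t',o['t'],o['position'],o['tcp_rot'],o['contact_force'],o['width'])
for k in sys.argv[2:]:
    for r in place_of(f,k)[:2]: print(k,np.round(r['pixel'],1),round(r['score'],2),np.round(onz(c,r['pixel'],zs[k]),4))
E
python3 look.py b track wagon wagon_floor ballast ballast_rib wagon_balance
```

```text
t 1.35 [ 0.15271841 -0.55433875  0.23131958] [3.11322514e+00 4.20979885e-01 2.71730957e-05] [-0.23784052 -0.43886419  0.89928019] 0.08549840122844708
```

View pics/b.png

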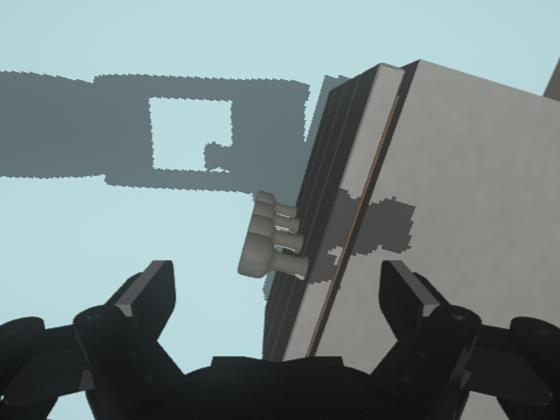

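The call was refused, probably because every row has to carry all seven numbers.

{"method": "apply_moves", "body": {
  "moves": [
    {"dx": 2.5, "dy": 3.4, "dz": 1.5, "ax": 0, "ay": 0, "az": 0, "claw": 1},
    {"dx": 2.5, "dy": 3.4, "dz": 1.5, "ax": 0, "ay": 0, "az": 0, "claw": 1},
    {"dx": 2.5, "dy": 3.4, "dz": 1.5, "ax": 0, "ay": 0, "az": 0, "claw": 1},
    {"dx": 2.5, "dy": 3.4, "dz": 1.5, "ax": 0, "ay": 0, "az": 0, "claw": 1},
    {"dx": 2.5, "dy": 3.4, "dz": 1.5, "ax": 0, "ay": 0, "az": 0, "claw": 1},
    {"dx": 2.5, "dy": 3.4, "dz": 1.5, "ax": 0, "ay": 0, "az": 0, "claw": 1},
    {"dx": 2.5, "dy": 3.4, "dz": 1, "ax": 0, "ay": 0, "az": 0, "claw": 1},
    {"dx": 2.5, "dy": 3.4, "dz": 0, "ax": 0, "ay": 0, "az": 0, "claw": 1},
    {"dx": 2.5, "dy": 3.4, "dz": 0, "ax": 0, "ay": 0, "az": 0, "claw": 1},
    {"dx": 2.5, "dy": 3.4, "dz": 0, "ax": 0, "ay": 0, "az": 0, "claw": 1},
    {"dx": 0, "dy": 0, "dz": 0, "ax": 0, "ay": 0, "az": 0, "claw": 1}
  ]
}}

```text
t: 3.08
position: [0.4037, -0.2126, 0.3314]
tcp_rot: [-3.112, -0.427, -0.001]
contact_force: [-0.2, -0.3, -0.3]
width: 0.0852
```

```bash
python3 look.py b track wagon wagon_floor ballast ballast_rib wagon_balance
```

```text
t 3.075 [ 0.40373372 -0.21260588  0.33135409] [-3.11212912e+00 -4.27420546e-01 -5.18843229e-04] [-0.1905857  -0.27765789 -0.30098319] 0.08517881946483319
wagon [302.4  74.2] 0.73 [ 0.5274 -0.2112  0.018 ]
ballast [307.1  65.8] 0.58 [ 0.5336 -0.2128  0.048 ]
ballast_rib [315.4  63.4] 0.65 [ 0.5302 -0.2183  0.098 ]
wagon_balance [318.6  45.7] 0.75 [ 0.5543 -0.2184  0.064 ]
```

View pics/b.png

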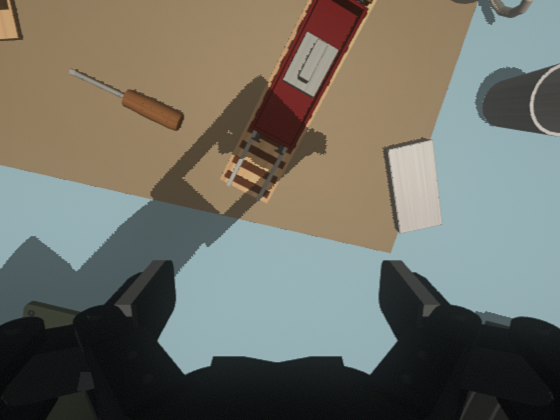

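The wrist picture shows the wagon at the top (middle near (302,74)), red floor and the grey block at (312,62). The buffer stop is out of view. The track leans about 0.43 rad clockwise of the tool's x, so I'll turn in line with it, move forward and look again.

{"method": "apply_moves", "body": {
  "moves": [
    {"dx": 1.5, "dy": 0.3, "dz": 0, "ax": 0, "ay": 0, "az": -0.145, "claw": 1},
    {"dx": 1.5, "dy": 0.3, "dz": 0, "ax": 0, "ay": 0, "az": -0.145, "claw": 1},
    {"dx": 1.5, "dy": 0.3, "dz": 0, "ax": 0, "ay": 0, "az": -0.145, "claw": 1},
    {"dx": 0, "dy": 0, "dz": 0, "ax": 0, "ay": 0, "az": 0, "claw": 1},
    {"dx": 0, "dy": 0, "dz": 0, "ax": 0, "ay": 0, "az": 0, "claw": 1}
  ]
}}

```text
t: 4.05
position: [0.4471, -0.2057, 0.3313]
tcp_rot: [3.131, -0.259, -0.001]
contact_force: [-0.5, -0.4, -0.7]
width: 0.0854
```

```bash
python3 look.py c wagon wagon_floor ballast ballast_rib wagon_balance
```

```text
t 4.05 [ 0.44705287 -0.2057212   0.33127347] [ 3.13078888e+00 -2.58691151e-01 -1.01666838e-03] [-0.48680214 -0.35580261 -0.68410451] 0.08539799347620895
wagon [476.9  38.3] 0.42 [ 0.5649 -0.4726  0.018 ]
ballast [270.  98.] 0.63 [ 0.5363 -0.2123  0.048 ]
ballast_rib [275.  102.7] 0.74 [ 0.5279 -0.2173  0.098 ]
wagon_balance [271.8  77.8] 0.86 [ 0.5564 -0.2182  0.064 ]
```

View pics/c.png

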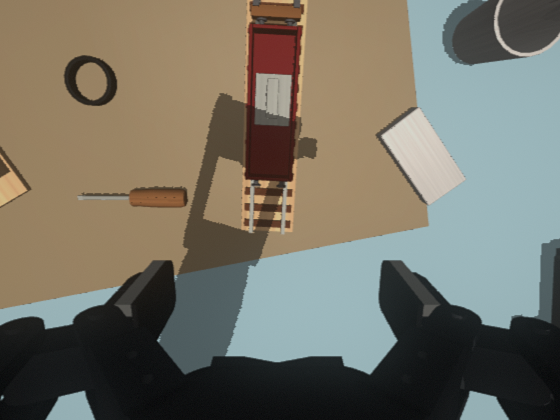

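```bash
python3 - <<'E'
from h import *
c,p=pickle.load(open('c.pkl','rb'))
q=cv2.resize(p[0:200,215:335],None,fx=3,fy=3,interpolation=cv2.INTER_CUBIC); cv2.imwrite('pics/c_zoom.png',q)
E
```

```text
(no output)
```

View pics/c_zoom.png

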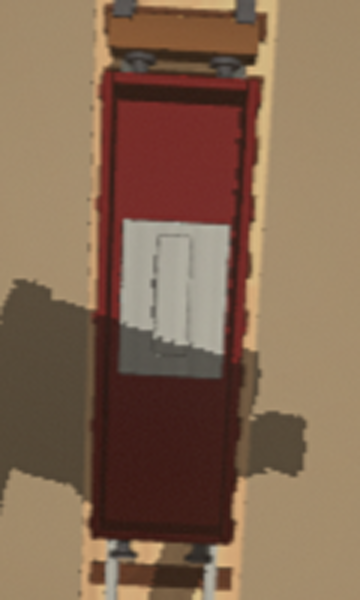

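```bash
python3 - <<'E'
from h import *
from scipy.optimize import least_squares
c,p=pickle.load(open('c.pkl','rb'))
z=lambda l:np.array(l)/3+np.array([215,0])-.33
W=z([(103,70),(263,77),(234,542),(91,535)]); S=z([(121,218),(231,224),(222,378),(117,373)]); B=z([(155,233),(192,236),(186,355),(153,352)])
for n,P,zz in (('wagon',W,.074),('slab',S,.068),('rib',B,.098)):
    q=np.array([onz(c,a,zz) for a in P]); m=q.mean(0); d=(q[0]+q[1]-q[2]-q[3])/2
    print(n,m[:2].round(4),'len',np.linalg.norm(d).round(4),'yaw',np.arctan2(d[1],d[0]).round(4),'w',np.linalg.norm(q[0]-q[1]).round(4),np.linalg.norm(q[2]-q[3]).round(4))
def fit(v):
    x,y,a,s=v; u=np.array([np.cos(a),np.sin(a)]);n=np.array([-u[1],u[0]])
    def rect(cx,L,w,zz): return [np.r_[np.array([x,y])+u*(cx+i*L/2)+n*j*w/2,zz] for i,j in((1,1),(1,-1),(-1,-1),(-1,1))]
    return np.r_[proj(c,rect(0,.168,.056,.074))-W,proj(c,rect(s,.056,.040,.068))-S,proj(c,rect(s,.040,.012,.098))-B].ravel()
r=least_squares(fit,[.53,-.21,-.15,0],loss='soft_l1'); print(r.x.round(4)); print(r.fun.round(1))
E
```

```text
wagon [ 0.5259 -0.2135] len 0.1663 yaw -0.2145 w 0.0566 0.0566
slab [ 0.533  -0.2148] len 0.0557 yaw -0.2125 w 0.0409 0.0405
rib [ 0.5331 -0.2148] len 0.0396 yaw -0.2039 w 0.0128 0.0117
[ 0.5258 -0.2133 -0.2136  0.0074]
[ 0.1 -0.9 -0.5 -0.4 -0.4  0.8  0.2  0.9  0.5 -0.1 -0.3 -0.2 -0.2  0.1
  0.3  0.1  0.6  0.1 -0.1 -0.3  0.  -0.  -0.2  0.4]
```

The zoom fits the wagon at (0.5258, -0.2133) with yaw -0.214. The block is at +7.4 mm, so it has about 44.6 mm to travel. I'll descend over the rib with the jaws partly open.

{"method": "apply_moves", "body": {
  "moves": [
    {"dx": 1.6, "dy": -0.2, "dz": -4, "ax": 0, "ay": 0, "az": -0.024, "claw": 0.45},
    {"dx": 1.6, "dy": -0.2, "dz": -4, "ax": 0, "ay": 0, "az": -0.024, "claw": 0.45},
    {"dx": 1.6, "dy": -0.2, "dz": -4, "ax": 0, "ay": 0, "az": 0, "claw": 0.45},
    {"dx": 1.6, "dy": -0.2, "dz": -4, "ax": 0, "ay": 0, "az": 0, "claw": 0.45},
    {"dx": 2.2, "dy": -0.1, "dz": -3.5, "ax": 0, "ay": 0, "az": 0, "claw": 0.45},
    {"dx": 0, "dy": 0, "dz": -1.5, "ax": 0, "ay": 0, "az": 0, "claw": 0.45},
    {"dx": 0, "dy": 0, "dz": 0, "ax": 0, "ay": 0, "az": 0, "claw": 0.45},
    {"dx": 0, "dy": 0, "dz": 0, "ax": 0, "ay": 0, "az": 0, "claw": 0.45}
  ]
}}

```text
t: 5.35
position: [0.5339, -0.2147, 0.1228]
tcp_rot: [3.123, -0.336, 0.003]
contact_force: [0.1, 0.4, -0.1]
width: 0.0387
```

```bash
python3 look.py d; python3 - <<'E'
from h import *
f=grab_frame('side'); p=f['pixels']; c=cam(f)
print(proj(c,[.533,-.215,.098]))
cv2.imwrite('pics/d_side.png',cv2.resize(p[210:340,190:370],None,fx=4,fy=4))
E
```

```text
t 5.35 [ 0.53389127 -0.21470152  0.12283013] [ 3.12273611 -0.33595835  0.0033498 ] [ 0.14821031  0.43225721 -0.12026207] 0.038692231043536904
[[276.05203587 275.04705365]]
```

View pics/d.png

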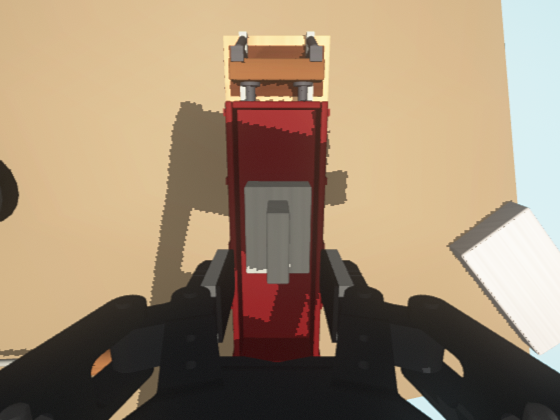

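View pics/d_side.png

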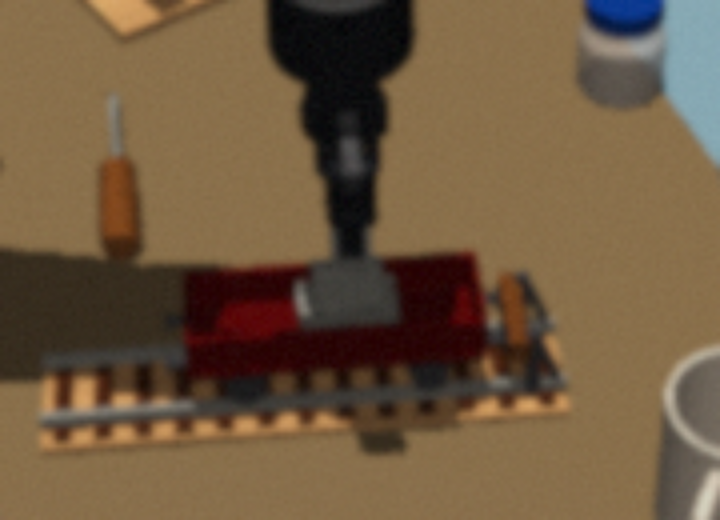

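The block's rib at (278,240) is centred between the jaws and lies along the tool, well in line. Now I'll lower, pinch at 20 N and start the slide.

{"method": "apply_moves", "body": {
  "moves": [
    {"dx": -0.1, "dy": 0, "dz": -2.4, "ax": 0, "ay": 0, "az": 0, "claw": 0.4},
    {"dx": 0, "dy": 0, "dz": -2.0, "ax": 0, "ay": 0, "az": 0, "claw": 0.4},
    {"dx": 0, "dy": 0, "dz": 0, "ax": 0, "ay": 0, "az": 0, "claw": 0},
    {"dx": 0, "dy": 0, "dz": 0, "ax": 0, "ay": 0, "az": 0, "claw": 0},
    {"dx": 0, "dy": 0, "dz": 0, "ax": 0, "ay": 0, "az": 0, "claw": 0},
    {"dx": 0, "dy": 0, "dz": 0, "ax": 0, "ay": 0, "az": 0, "claw": 0}
  ],
  "force": 20
}}

```text
t: 6.2
position: [0.5328, -0.2144, 0.0778]
tcp_rot: [3.123, -0.336, 0.001]
contact_force: [0.5, 0.0, -2.4]
width: 0.0114
```

```bash
python3 look.py e
```

```text
t 6.2 [ 0.53284425 -0.21442893  0.0778373 ] [ 3.12330875e+00 -3.35738169e-01  8.90118845e-04] [ 0.49909094  0.03745373 -2.38690658] 0.011408637305865948
```

View pics/e.png

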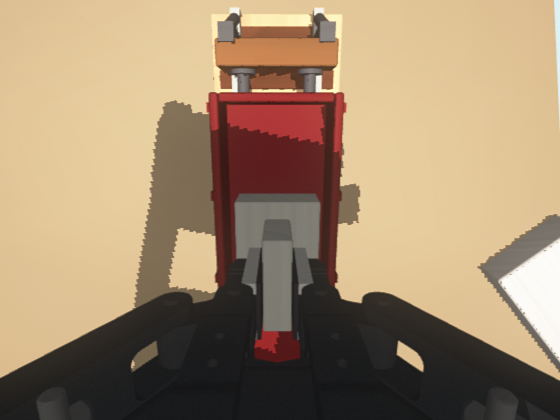

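The fingers hold the rib (width 11.4 mm). Next I'll slide it 35 mm along the wagon.

{"method": "apply_moves", "body": {
  "moves": [
    {"dx": 0.49, "dy": -0.106, "dz": 0, "ax": 0, "ay": 0, "az": 0, "claw": 0},
    {"dx": 0.49, "dy": -0.106, "dz": 0, "ax": 0, "ay": 0, "az": 0, "claw": 0},
    {"dx": 0.49, "dy": -0.106, "dz": 0, "ax": 0, "ay": 0, "az": 0, "claw": 0},
    {"dx": 0.49, "dy": -0.106, "dz": 0, "ax": 0, "ay": 0, "az": 0, "claw": 0},
    {"dx": 0.49, "dy": -0.106, "dz": 0, "ax": 0, "ay": 0, "az": 0, "claw": 0},
    {"dx": 0.49, "dy": -0.106, "dz": 0, "ax": 0, "ay": 0, "az": 0, "claw": 0},
    {"dx": 0.49, "dy": -0.106, "dz": 0, "ax": 0, "ay": 0, "az": 0, "claw": 0},
    {"dx": 0, "dy": 0, "dz": 0, "ax": 0, "ay": 0, "az": 0, "claw": 0}
  ]
}}

```text
t: 7.25
position: [0.5677, -0.2219, 0.0777]
tcp_rot: [3.123, -0.336, 0.002]
contact_force: [-3.4, 0.8, 3.6]
width: 0.0115
```

Another 7 mm, then fine steps.

{"method": "apply_moves", "body": {
  "moves": [
    {"dx": 0.3, "dy": -0.065, "dz": 0, "ax": 0, "ay": 0, "az": 0, "claw": 0},
    {"dx": 0.2, "dy": -0.043, "dz": 0, "ax": 0, "ay": 0, "az": 0, "claw": 0},
    {"dx": 0.2, "dy": -0.043, "dz": 0, "ax": 0, "ay": 0, "az": 0, "claw": 0},
    {"dx": 0, "dy": 0, "dz": 0, "ax": 0, "ay": 0, "az": 0, "claw": 0}
  ]
}}

```text
t: 7.75
position: [0.5734, -0.2232, 0.0776]
tcp_rot: [-3.124, 0.336, 0.002]
contact_force: [-4.8, 2.3, 5.6]
width: 0.0116
```

```bash
python3 look.py f0; python3 - <<'E'
from h import *
f=grab_frame('side'); p=f['pixels']
cv2.imwrite('pics/f_side.png',cv2.resize(p[230:340,200:360],None,fx=4,fy=4))
E
```

```text
t 7.75 [ 0.57344269 -0.22318673  0.07764399] [-3.12352532e+00  3.35717073e-01  2.22539437e-03] [-4.84699137  2.26089187  5.55615867] 0.011570161208832003
```

View pics/f0.png

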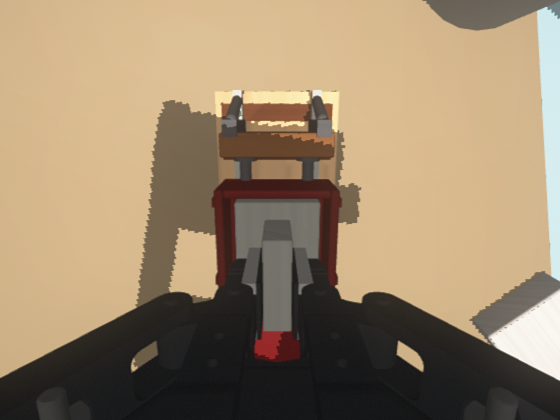

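The block's front edge (row ~200) is close to the end wall. Small steps now, watching the force.

{"method": "apply_moves", "body": {
  "moves": [
    {"dx": 0.15, "dy": -0.032, "dz": 0, "ax": 0, "ay": 0, "az": 0, "claw": 0},
    {"dx": 0, "dy": 0, "dz": 0, "ax": 0, "ay": 0, "az": 0, "claw": 0}
  ]
}}

```text
t: 8.1
position: [0.5748, -0.2235, 0.0776]
tcp_rot: [-3.123, 0.336, 0.003]
contact_force: [-5.2, 0.6, 5.5]
width: 0.0115
```

{"method": "apply_moves", "body": {
  "moves": [
    {"dx": 0.12, "dy": -0.026, "dz": 0, "ax": 0, "ay": 0, "az": 0, "claw": 0},
    {"dx": 0, "dy": 0, "dz": 0, "ax": 0, "ay": 0, "az": 0, "claw": 0}
  ]
}}

```text
t: 8.35
position: [0.5759, -0.2237, 0.0776]
tcp_rot: [-3.123, 0.336, 0.003]
contact_force: [-5.3, 1.7, 6.2]
width: 0.0111
```

{"method": "apply_moves", "body": {
  "moves": [
    {"dx": 0.15, "dy": -0.032, "dz": 0, "ax": 0, "ay": 0, "az": 0, "claw": 0},
    {"dx": 0, "dy": 0, "dz": 0, "ax": 0, "ay": 0, "az": 0, "claw": 0}
  ]
}}

```text
t: 8.6
position: [0.5769, -0.2239, 0.0776]
tcp_rot: [-3.123, 0.336, 0.005]
contact_force: [-6.5, 0.8, 7.1]
width: 0.0113
```

{"method": "apply_moves", "body": {
  "moves": [
    {"dx": 0.12, "dy": -0.026, "dz": 0, "ax": 0, "ay": 0, "az": 0, "claw": 0},
    {"dx": 0, "dy": 0, "dz": 0, "ax": 0, "ay": 0, "az": 0, "claw": 0}
  ]
}}

```text
t: 8.85
position: [0.577, -0.2239, 0.0776]
tcp_rot: [-3.123, 0.335, 0.009]
contact_force: [-10.1, 1.6, 8.9]
width: 0.0113
```

{"method": "apply_moves", "body": {
  "moves": [
    {"dx": 0.1, "dy": -0.022, "dz": 0, "ax": 0, "ay": 0, "az": 0, "claw": 0},
    {"dx": 0, "dy": 0, "dz": 0, "ax": 0, "ay": 0, "az": 0, "claw": 0},
    {"dx": 0, "dy": 0, "dz": 0, "ax": 0, "ay": 0, "az": 0, "claw": 0}
  ]
}}

```text
t: 9.22
position: [0.5771, -0.2239, 0.0776]
tcp_rot: [-3.123, 0.335, 0.012]
contact_force: [-11.0, 1.4, 9.6]
width: 0.0116
```

```bash
python3 look.py f1; python3 - <<'E'
from h import *
c,p=pickle.load(open('f1.pkl','rb'))
cv2.imwrite('pics/f1z.png',cv2.resize(p[80:300,190:370],None,fx=2.6,fy=2.6,interpolation=cv2.INTER_CUBIC))
E
```

```text
t 9.225 [ 0.57705367 -0.22393514  0.07760959] [-3.12264694  0.33526577  0.01188328] [-11.00454318   1.35161756   9.56379984] 0.01163037446944833
```

View pics/f1z.png

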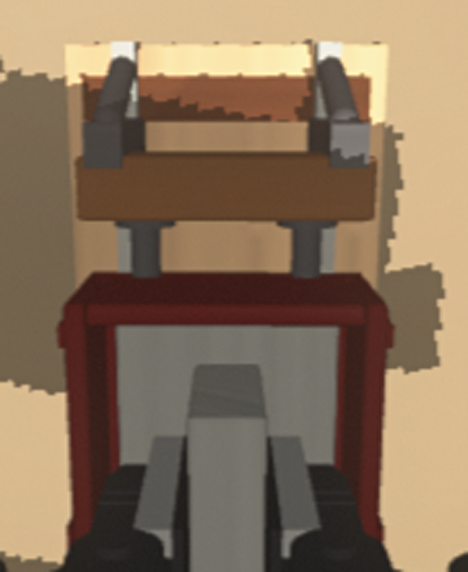

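The block's front edge is hidden behind the end wall and the force has risen to 11 N with no more travel, so it is seated. I'll ease off, open and rise.

{"method": "apply_moves", "body": {
  "moves": [
    {"dx": -0.1, "dy": 0.022, "dz": 0, "ax": 0, "ay": 0, "az": 0, "claw": 0},
    {"dx": 0, "dy": 0, "dz": 0, "ax": 0, "ay": 0, "az": 0, "claw": 0.4},
    {"dx": 0, "dy": 0, "dz": 0, "ax": 0, "ay": 0, "az": 0, "claw": 0.4},
    {"dx": 0, "dy": 0, "dz": 1, "ax": 0, "ay": 0, "az": 0, "claw": 0.6},
    {"dx": 0, "dy": 0, "dz": 4, "ax": 0, "ay": 0, "az": 0, "claw": 1},
    {"dx": -1.5, "dy": 0.3, "dz": 5, "ax": 0, "ay": 0, "az": 0, "claw": 1},
    {"dx": -3, "dy": 0.6, "dz": 5, "ax": 0, "ay": 0, "az": 0, "claw": 1},
    {"dx": -3, "dy": 0.6, "dz": 5, "ax": 0, "ay": 0, "az": 0, "claw": 1},
    {"dx": 0, "dy": 0, "dz": 0, "ax": 0, "ay": 0, "az": 0, "claw": 1},
    {"dx": 0, "dy": 0, "dz": 0, "ax": 0, "ay": 0, "az": 0, "claw": 1}
  ]
}}

```text
t: 10.52
position: [0.5046, -0.2094, 0.2774]
tcp_rot: [3.123, -0.336, 0.001]
contact_force: [0.4, -0.1, -0.3]
width: 0.0859
```

```bash
python3 look.py g; python3 - <<'E'
from h import *
c,p=pickle.load(open('g.pkl','rb'))
W=proj(c,[[.5258,-.2133,.074]])[0]; print(W)
x0=int(W[0])-80;y0=max(0,int(W[1])-120); print(x0,y0)
cv2.imwrite('pics/gz.png',cv2.resize(p[y0:y0+200,x0:x0+160],None,fx=3,fy=3,interpolation=cv2.INTER_CUBIC))
E
```

```text
t 10.525 [ 0.50456272 -0.20944105  0.2774086 ] [ 3.12333813e+00 -3.35908341e-01  1.40618515e-03] [ 0.3998362  -0.0971384  -0.34997509] 0.08587817455294694
[276.02236877 163.70828802]
196 43
```

View pics/gz.png

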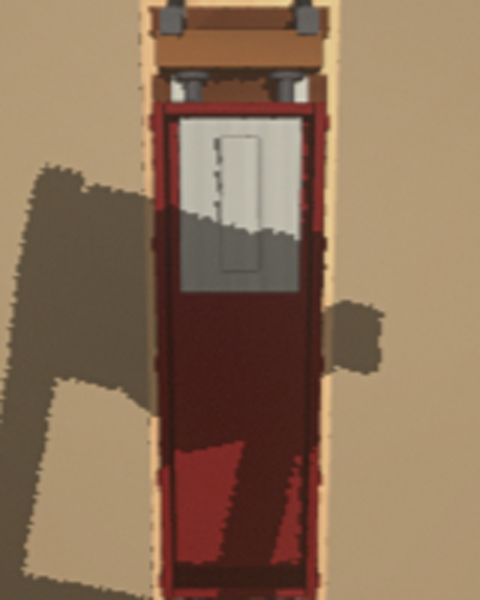

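```bash
python3 - <<'E'
from h import *
from scipy.optimize import least_squares
c,p=pickle.load(open('g.pkl','rb'))
z=lambda l:np.array(l)/3+np.array([196,43])-.33
W=z([(153,103),(326,104)]); S=z([(299,292),(180,292)]); B=z([(220,135),(260,136),(259,271),(220,271)])
def fit(v):
    x,y,a,s=v; u=np.array([np.cos(a),np.sin(a)]);n=np.array([-u[1],u[0]])
    def rect(cx,L,w,zz): return [np.r_[np.array([x,y])+u*(cx+i*L/2)+n*j*w/2,zz] for i,j in((1,1),(1,-1),(-1,-1),(-1,1))]
    return np.r_[proj(c,rect(0,.168,.056,.074))[:2]-W,proj(c,rect(s,.056,.040,.068))[2:]-S,proj(c,rect(s,.040,.012,.098))-B].ravel()
r=least_squares(fit,[.53,-.21,-.21,.05],loss='soft_l1'); print(r.x.round(4)); print(r.fun.round(1))
x,y,a,s=r.x; print('balance',x+.031*np.cos(a),y+.031*np.sin(a))
E
sed -n 1,1p /dev/null
```

```text
[ 0.5242 -0.2124 -0.2178  0.0528]
[-0.4  0.1  0.8 -0.  -0.   0.3  0.2  0.1 -0.2 -0.3 -0.1 -0.6 -0.1  0.3
 -0.1  0.3]
balance 0.5545099776435793 -0.21909639659641972
```

View pics/g.png

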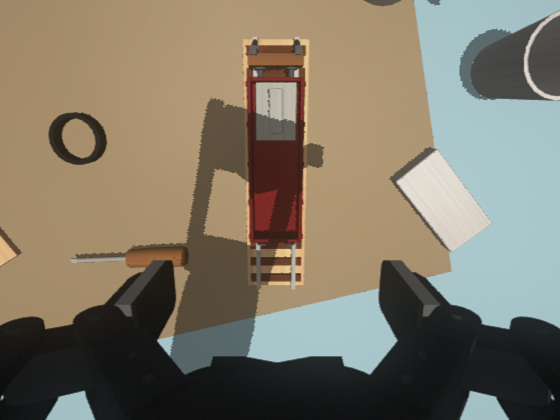

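The block is flush against the end wall (fit 52.8 mm, against 52 nominal). The balance point is at about (0.555, -0.219). I'll descend with the jaws fully open.

{"method": "apply_moves", "body": {
  "moves": [
    {"dx": 1.2, "dy": -0.25, "dz": -4, "ax": 0, "ay": 0, "az": 0, "claw": 1},
    {"dx": 1.2, "dy": -0.25, "dz": -4, "ax": 0, "ay": 0, "az": 0, "claw": 1},
    {"dx": 1.2, "dy": -0.25, "dz": -4, "ax": 0, "ay": 0, "az": 0, "claw": 1},
    {"dx": 1.46, "dy": -0.25, "dz": -4, "ax": 0, "ay": 0, "az": 0, "claw": 1},
    {"dx": 0, "dy": 0, "dz": -1, "ax": 0, "ay": 0, "az": 0, "claw": 1},
    {"dx": 0, "dy": 0, "dz": 0, "ax": 0, "ay": 0, "az": 0, "claw": 1},
    {"dx": 0, "dy": 0, "dz": 0, "ax": 0, "ay": 0, "az": 0, "claw": 1}
  ]
}}

```text
t: 11.45
position: [0.5555, -0.2197, 0.1087]
tcp_rot: [3.123, -0.336, 0.003]
contact_force: [0.1, -0.1, 0.1]
width: 0.0854
```

```bash
python3 look.py i
```

```text
t 11.45 [ 0.55552863 -0.21972384  0.10874141] [ 3.12284486 -0.33580981  0.00333884] [ 0.13802388 -0.11651018  0.11684166] 0.08540168617587103
```

View pics/i.png

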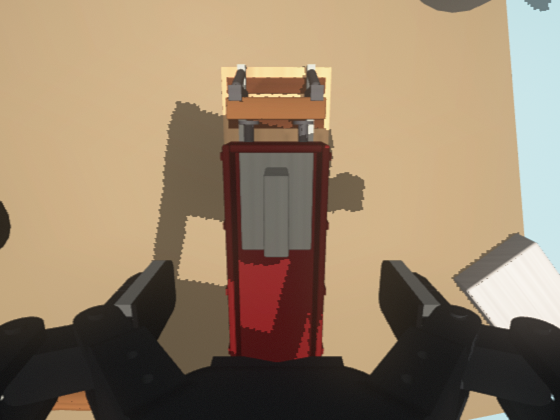

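The wagon (cols 224–328) sits centred between the jaws (175–383). I'll lower and grip.

{"method": "apply_moves", "body": {
  "moves": [
    {"dx": 0, "dy": 0, "dz": -3, "ax": 0, "ay": 0, "az": 0, "claw": 1},
    {"dx": 0, "dy": 0, "dz": -2.5, "ax": 0, "ay": 0, "az": 0, "claw": 1},
    {"dx": 0, "dy": 0, "dz": -1.4, "ax": 0, "ay": 0, "az": 0, "claw": 1},
    {"dx": 0, "dy": 0, "dz": 0, "ax": 0, "ay": 0, "az": 0, "claw": 1}
  ],
  "force": 70
}}

```text
t: 12.0
position: [0.5548, -0.2195, 0.0384]
tcp_rot: [-3.124, 0.336, 0.001]
contact_force: [0.5, 0.4, -0.1]
width: 0.0858
```

{"method": "apply_moves", "body": {
  "moves": [
    {"dx": 0, "dy": 0, "dz": 0, "ax": 0, "ay": 0, "az": 0, "claw": 0.5},
    {"dx": 0, "dy": 0, "dz": 0, "ax": 0, "ay": 0, "az": 0, "claw": 0.3},
    {"dx": 0, "dy": 0, "dz": 0, "ax": 0, "ay": 0, "az": 0, "claw": 0},
    {"dx": 0, "dy": 0, "dz": 0, "ax": 0, "ay": 0, "az": 0, "claw": 0},
    {"dx": 0, "dy": 0, "dz": 0, "ax": 0, "ay": 0, "az": 0, "claw": 0}
  ],
  "force": 70
}}

```text
t: 12.62
position: [0.5561, -0.2198, 0.0399]
tcp_rot: [3.123, -0.336, 0.005]
contact_force: [1.0, 0.7, 5.8]
width: 0.0553
```

```bash
python3 look.py j; python3 - <<'E'
from h import *
f=grab_frame('side'); p=f['pixels']
cv2.imwrite('pics/j_side.png',cv2.resize(p[230:340,200:360],None,fx=4,fy=4))
E
```

```text
t 12.625 [ 0.55612944 -0.21977139  0.03989269] [ 3.12281727 -0.33613006  0.00488204] [0.99397292 0.68319101 5.77844724] 0.0553251899871955
```

View pics/j.png

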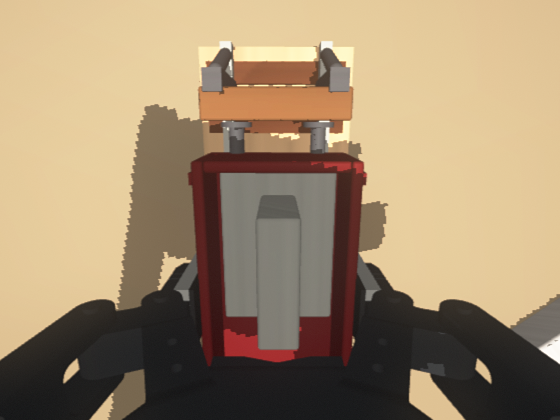

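View pics/j_side.png

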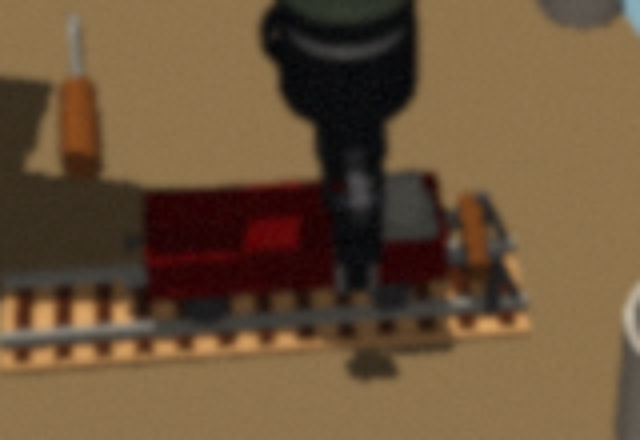

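Gripped at 55 mm width, just behind the front axle. I'll lift a little and slowly, and check that it is level.

{"method": "apply_moves", "body": {
  "moves": [
    {"dx": -0.1, "dy": 0.02, "dz": 0.4, "ax": 0, "ay": 0, "az": 0, "claw": 0},
    {"dx": -0.1, "dy": 0.02, "dz": 0.4, "ax": 0, "ay": 0, "az": 0, "claw": 0},
    {"dx": 0, "dy": 0, "dz": 0.4, "ax": 0, "ay": 0, "az": 0, "claw": 0},
    {"dx": 0, "dy": 0, "dz": 0, "ax": 0, "ay": 0, "az": 0, "claw": 0},
    {"dx": 0, "dy": 0, "dz": 0, "ax": 0, "ay": 0, "az": 0, "claw": 0}
  ]
}}

```text
t: 13.35
position: [0.5529, -0.219, 0.0501]
tcp_rot: [-3.124, 0.336, 0.001]
contact_force: [0.5, 0.2, -7.3]
width: 0.0554
```

```bash
python3 look.py k; python3 - <<'E'
from h import *
print(status.get_obs()['moment'])
f=grab_frame('side'); p=f['pixels']
cv2.imwrite('pics/k_side.png',cv2.resize(p[230:340,200:360],None,fx=4,fy=4))
E
```

```text
t 13.35 [ 0.55285585 -0.21899856  0.05011821] [-3.12360541e+00  3.35691753e-01  7.66740954e-04] [ 0.45795093  0.20990126 -7.27074986] 0.05542039927597928
[ 0.00550672  0.03807651 -0.01274623]
```

View pics/k_side.png

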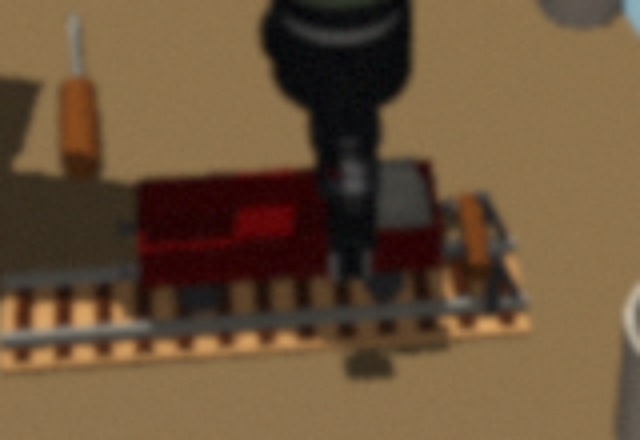

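View pics/k.png

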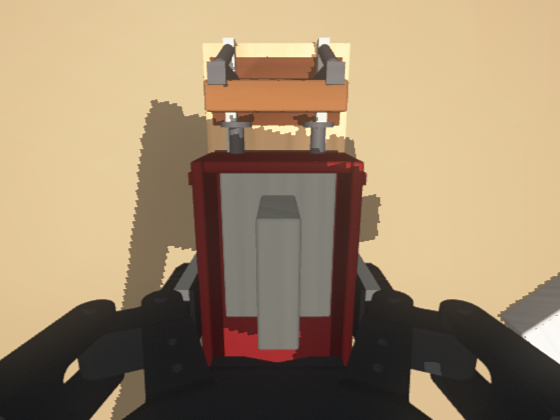

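It is off the track: 7.3 N carried, level, and the wrist view is unchanged, so nothing slipped. I'll lift higher and measure the cradle.

{"method": "apply_moves", "body": {
  "moves": [
    {"dx": 0, "dy": 0, "dz": 0.6, "ax": 0, "ay": 0, "az": 0, "claw": 0},
    {"dx": 0, "dy": 0, "dz": 1.2, "ax": 0, "ay": 0, "az": 0, "claw": 0},
    {"dx": 0, "dy": 0, "dz": 1.8, "ax": 0, "ay": 0, "az": 0, "claw": 0},
    {"dx": 0, "dy": 0, "dz": 2, "ax": 0, "ay": 0, "az": 0, "claw": 0},
    {"dx": 0, "dy": 0, "dz": 2, "ax": 0, "ay": 0, "az": 0, "claw": 0},
    {"dx": 0, "dy": 0, "dz": 1.6, "ax": 0, "ay": 0, "az": 0, "claw": 0},
    {"dx": 0, "dy": 0, "dz": 0.8, "ax": 0, "ay": 0, "az": 0, "claw": 0},
    {"dx": 0, "dy": 0, "dz": 0, "ax": 0, "ay": 0, "az": 0, "claw": 0}
  ]
}}

```text
t: 14.45
position: [0.5532, -0.2191, 0.1509]
tcp_rot: [3.123, -0.336, 0.002]
contact_force: [-0.6, -0.3, -7.4]
width: 0.055
```

```bash
python3 - <<'E'
from h import *
cs=[];px={'cradle':[], 'cradle_top':[]}
for n in ['scene','side']:
    f=grab_frame(n); c=cam(f); p=f['pixels']; pickle.dump((c,p),open(f'l_{n}.pkl','wb'))
    for k,zz in(('cradle',0),('cradle_top',.045)):
        for r in place_of(f,k)[:1]: print(n,k,r['pixel'],r['score'],onz(c,r['pixel'],zz).round(4))
    x,y=proj(c,[.555,.213,.02])[0].astype(int); x0,y0=x-50,y-40; print(n,x0,y0)
    cv2.imwrite(f'pics/l_{n}.png',cv2.resize(p[y0:y0+80,x0:x0+100],None,fx=7,fy=7,interpolation=cv2.INTER_CUBIC))
E
```

```text
scene cradle [313.7, 164.5] 0.75 [0.5398 0.2116 0.    ]
scene cradle_top [316.8, 157.1] 0.84 [0.545  0.2182 0.045 ]
scene 267 123
side cradle [245.5, 200.6] 0.59 [ 0.5637  0.211  -0.    ]
side cradle_top [243.7, 187.5] 0.89 [0.562  0.2148 0.045 ]
side 192 155
```

View pics/l_scene.png

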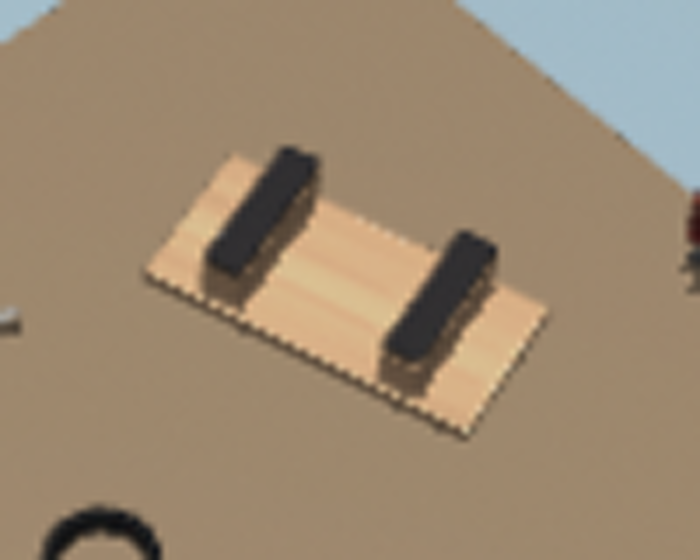

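View pics/l_side.png

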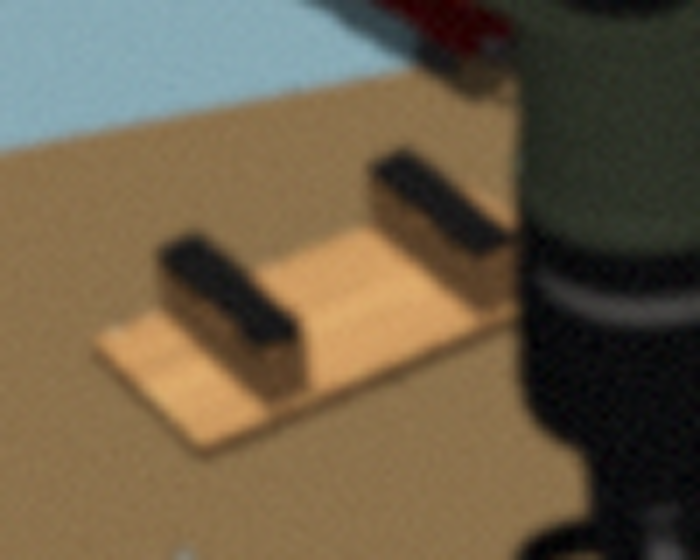

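```bash
python3 - <<'E'
from h import *
from scipy.optimize import least_squares
c1,_=pickle.load(open('l_scene.pkl','rb')); c2,_=pickle.load(open('l_side.pkl','rb'))
z=lambda l,o:np.array(l)/7+np.array(o)-.43
# order: (-x,+y),(+x,+y),(+x,-y),(-x,-y)
A1=z([(283,147),(322,158),(240,277),(207,250)],(267,123)); B1=z([(460,230),(498,245),(417,362),(385,345)],(267,123))
A2=z([(160,245),(200,233),(302,318),(262,345)],(192,155)); B2=z([(370,160),(407,148),(517,238),(478,252)],(192,155))
def pts(v,cx,L,w,zz):
    x,y,a=v; u=np.array([np.cos(a),np.sin(a)]);n=np.array([-u[1],u[0]])
    return [np.r_[np.array([x,y])+u*(cx+i*L/2)+n*j*w/2,zz] for i,j in((-1,1),(1,1),(1,-1),(-1,-1))]
def fit(v,which=(1,1)):
    A=pts(v,-.052,.022,.084,.045);B=pts(v,.052,.022,.084,.045)
    return np.r_[which[0]*(proj(c1,A)-A1),which[0]*(proj(c1,B)-B1),which[1]*(proj(c2,A)-A2),which[1]*(proj(c2,B)-B2)].ravel()
for w in((1,1),(1,0),(0,1)):
    r=least_squares(fit,[.555,.213,0],kwargs=dict(which=w)); print(w,r.x.round(4),np.abs(r.fun).max().round(2))
base=z([(145,272),(467,438),(550,312),(235,152)],(267,123)); q=np.array([onz(c1,b,.005) for b in base]); print(q.round(4),q.mean(0)); d=q[1]+q[2]-q[0]-q[3]; print(np.arctan2(d[1],d[0]),np.linalg.norm(d)/2)
E
```

```text
(1, 1) [0.5496 0.213  0.3251] 0.93
(1, 0) [0.549  0.2143 0.3305] 0.74
(0, 1) [0.5495 0.2111 0.3202] 0.82
[[0.4709 0.1439 0.005 ]
 [0.6528 0.2031 0.005 ]
 [0.6233 0.2889 0.005 ]
 [0.4412 0.2312 0.005 ]] [0.54704085 0.21678042 0.005     ]
0.3106694731033419 0.1911791257313422
```

The cradle fits at (0.5495, 0.213) with yaw about 0.32. I'll carry the wagon there at height, in two smooth stages.

{"method": "apply_moves", "body": {
  "moves": [
    {"dx": 0.05, "dy": 0.6, "dz": 0, "ax": 0, "ay": 0, "az": 0.01, "claw": 0},
    {"dx": 0.1, "dy": 1.3, "dz": 0, "ax": 0, "ay": 0, "az": 0.02, "claw": 0},
    {"dx": 0.13, "dy": 2.0, "dz": 0, "ax": 0, "ay": 0, "az": 0.027, "claw": 0},
    {"dx": 0.13, "dy": 2.3, "dz": 0, "ax": 0, "ay": 0, "az": 0.027, "claw": 0},
    {"dx": 0.13, "dy": 2.3, "dz": 0, "ax": 0, "ay": 0, "az": 0.027, "claw": 0},
    {"dx": 0.13, "dy": 2.3, "dz": 0, "ax": 0, "ay": 0, "az": 0.027, "claw": 0},
    {"dx": 0.13, "dy": 2.3, "dz": 0, "ax": 0, "ay": 0, "az": 0.027, "claw": 0},
    {"dx": 0.13, "dy": 2.3, "dz": 0, "ax": 0, "ay": 0, "az": 0.027, "claw": 0},
    {"dx": 0.13, "dy": 2.3, "dz": 0, "ax": 0, "ay": 0, "az": 0.027, "claw": 0},
    {"dx": 0.13, "dy": 2.3, "dz": 0, "ax": 0, "ay": 0, "az": 0.027, "claw": 0},
    {"dx": 0.13, "dy": 2.3, "dz": 0, "ax": 0, "ay": 0, "az": 0.027, "claw": 0}
  ]
}}

```text
t: 16.12
position: [0.5658, 0.0062, 0.1505]
tcp_rot: [-3.14, -0.097, -0.0]
contact_force: [-0.1, 0.3, -7.7]
width: 0.0553
```

{"method": "apply_moves", "body": {
  "moves": [
    {"dx": 0.13, "dy": 2.3, "dz": 0, "ax": 0, "ay": 0, "az": 0.027, "claw": 0},
    {"dx": 0.13, "dy": 2.3, "dz": 0, "ax": 0, "ay": 0, "az": 0.027, "claw": 0},
    {"dx": 0.13, "dy": 2.3, "dz": 0, "ax": 0, "ay": 0, "az": 0.027, "claw": 0},
    {"dx": 0.13, "dy": 2.3, "dz": 0, "ax": 0, "ay": 0, "az": 0.027, "claw": 0},
    {"dx": 0.13, "dy": 2.3, "dz": 0, "ax": 0, "ay": 0, "az": 0.027, "claw": 0},
    {"dx": 0.13, "dy": 2.3, "dz": 0, "ax": 0, "ay": 0, "az": 0.027, "claw": 0},
    {"dx": 0.13, "dy": 2.3, "dz": 0, "ax": 0, "ay": 0, "az": 0.027, "claw": 0},
    {"dx": 0.13, "dy": 2.3, "dz": 0, "ax": 0, "ay": 0, "az": 0.027, "claw": 0},
    {"dx": 0.1, "dy": 1.8, "dz": 0, "ax": 0, "ay": 0, "az": 0.027, "claw": 0},
    {"dx": 0.05, "dy": 1.1, "dz": 0, "ax": 0, "ay": 0, "az": 0.015, "claw": 0},
    {"dx": 0, "dy": 0, "dz": 0, "ax": 0, "ay": 0, "az": 0, "claw": 0}
  ]
}}

```text
t: 17.5
position: [0.5781, 0.2175, 0.1502]
tcp_rot: [3.102, 0.497, -0.0]
contact_force: [-1.2, 0.2, -8.5]
width: 0.0552
```

```bash
python3 look.py m; python3 - <<'E'
from h import *
o=status.get_obs();print(o['moment'],o['contact_force'],2*np.arctan2(o['tcp_rot'][1],o['tcp_rot'][0]))
for n in ['scene','side']:
    f=grab_frame(n); c=cam(f); p=f['pixels']; 
    x,y=proj(c,[.5495,.213,.06])[0].astype(int); x0,y0=x-60,max(0,y-60)
    cv2.imwrite(f'pics/m_{n}.png',cv2.resize(p[y0:y0+110,x0:x0+130],None,fx=5,fy=5,interpolation=cv2.INTER_CUBIC))
E
```

```text
t 17.5 [0.57812505 0.2174589  0.15019617] [ 3.10158442e+00  4.97129129e-01 -2.16264152e-04] [-1.24957368  0.22413213 -8.51904248] 0.05524541367403697
[-0.01451009 -0.00405724 -0.00359808] [-0.34654967 -0.92801996 -6.5968448 ] 0.31714764509593113
```

View pics/m.png

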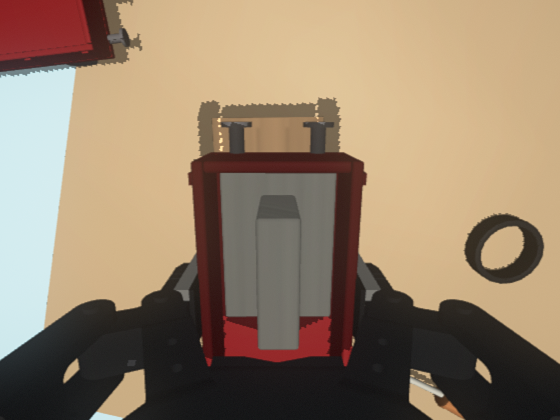

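View pics/m_side.png

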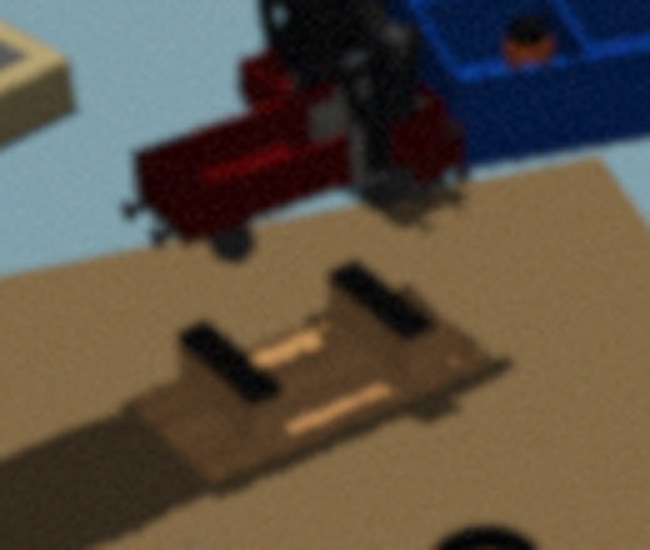

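Over the cradle, still aligned and level. Moving +0.5 cm in y and lowering to about 4 cm above the pads.

{"method": "apply_moves", "body": {
  "moves": [
    {"dx": 0.05, "dy": 0.2, "dz": -0.5, "ax": 0, "ay": 0, "az": 0, "claw": 0},
    {"dx": 0.05, "dy": 0.3, "dz": -1, "ax": 0, "ay": 0, "az": 0, "claw": 0},
    {"dx": 0, "dy": 0, "dz": -1.2, "ax": 0, "ay": 0, "az": 0, "claw": 0},
    {"dx": 0, "dy": 0, "dz": -1.0, "ax": 0, "ay": 0, "az": 0, "claw": 0},
    {"dx": 0, "dy": 0, "dz": -0.5, "ax": 0, "ay": 0, "az": 0, "claw": 0},
    {"dx": 0, "dy": 0, "dz": 0, "ax": 0, "ay": 0, "az": 0, "claw": 0},
    {"dx": 0, "dy": 0, "dz": 0, "ax": 0, "ay": 0, "az": 0, "claw": 0}
  ]
}}

```text
t: 18.52
position: [0.5795, 0.2221, 0.1088]
tcp_rot: [-3.102, -0.496, -0.002]
contact_force: [-0.7, 0.6, -6.7]
width: 0.0548
```

```bash
python3 look.py n; python3 - <<'E'
from h import *
o=status.get_obs();print(o['moment'],o['contact_force'],2*np.arctan2(o['tcp_rot'][1],o['tcp_rot'][0]))
for n in ['scene','side']:
    f=grab_frame(n); c=cam(f); p=f['pixels']; 
    x,y=proj(c,[.5495,.213,.06])[0].astype(int); x0,y0=x-60,max(0,y-60); pickle.dump((c,p,x0,y0),open(f'n_{n}.pkl','wb'))
    cv2.imwrite(f'pics/n_{n}.png',cv2.resize(p[y0:y0+110,x0:x0+130],None,fx=5,fy=5,interpolation=cv2.INTER_CUBIC))
E
```

```text
t 18.525 [0.57945807 0.22206884 0.10875685] [-3.10217250e+00 -4.95554668e-01 -1.53634236e-03] [-0.66845627  0.62221801 -6.67261751] 0.0548166319470942
[-0.03871118 -0.00533539 -0.01546519] [ 0.24655615 -0.52473524 -7.71291516] -5.966379612191439
```

View pics/n.png

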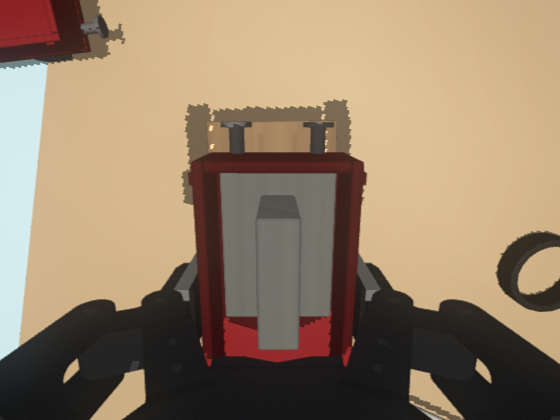

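View pics/n_side.png

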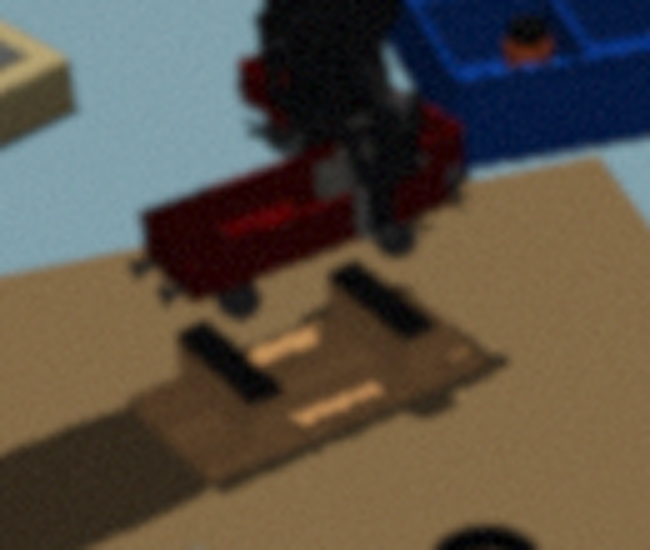

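View pics/n_scene.png

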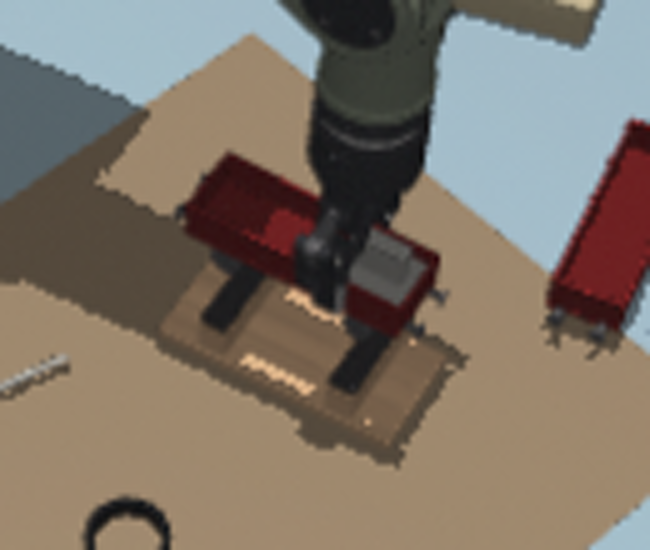

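```bash
python3 - <<'E'
from h import *
c,p=pickle.load(open('n.pkl','rb'))
for zz in(.005,.012): print('cradle front mid',onz(c,(209,122),zz).round(4),onz(c,(339,122),zz).round(4))
u=np.array([np.cos(.323),np.sin(.323)]); print('expected',np.array([.5495,.213])+.095*u)
def mid(n,pts,z):
    c,p,x0,y0=pickle.load(open(f'n_{n}.pkl','rb'))
    q=np.array([onz(c,np.array(a)/5-.4+[x0,y0],z) for a in pts]); return q
q=mid('scene',[(228,152),(440,258),(400,318),(185,208)],.1433); print(q.round(3),q.mean(0)); d=q[1]+q[2]-q[0]-q[3]; print(np.arctan2(d[1],d[0]))
# overlay model
a=.316;u=np.array([np.cos(a),np.sin(a)]);n=np.array([-u[1],u[0]]); t=np.array([.5793,.2221]); m=t-.031*u; print('wagon mid',m)
C=[np.r_[m+u*i*.084+n*j*.028,zz] for zz in(.1433,.1113) for i,j in((1,1),(1,-1),(-1,-1),(-1,1))]
P=[np.r_[m+u*i*.052+n*j*.02,.0873] for i,j in((1,1),(1,-1),(-1,-1),(-1,1))]
for s in('scene','side'):
    c,p,x0,y0=pickle.load(open(f'n_{s}.pkl','rb'))
    im=cv2.resize(p[y0:y0+110,x0:x0+130],None,fx=5,fy=5,interpolation=cv2.INTER_CUBIC)
    g=lambda X:((proj(c,X)-[x0,y0]+.4)*5).astype(int)
    cv2.polylines(im,[g(C[:4])],True,(0,255,0),1);cv2.polylines(im,[g(C[4:])],True,(255,255,0),1)
    cv2.imwrite(f'pics/o_{s}.png',im)
E
```

```text
cradle front mid [0.6248 0.2865 0.005 ] [0.6531 0.2001 0.005 ]
cradle front mid [0.6253 0.2852 0.012 ] [0.6528 0.2013 0.012 ]
expected [0.63958731 0.24315422]
[[0.462 0.212 0.143]
 [0.621 0.262 0.143]
 [0.64  0.207 0.143]
 [0.48  0.157 0.143]] [0.55099657 0.20951112 0.1433    ]
0.3014430103536213
wagon mid [0.54983493 0.21246622]
```

View pics/o_scene.png

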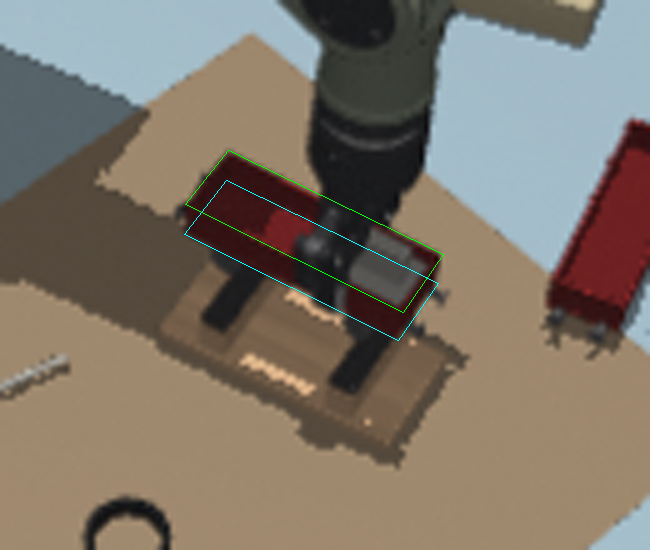

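View pics/o_side.png

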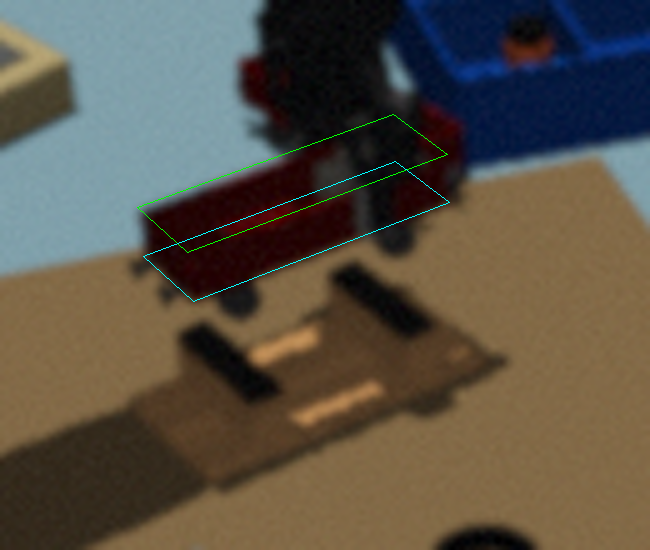

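The wrist-camera measurement of the cradle front (0.639, 0.243) matches the expected position. The scene overlay agrees too. The side overlay is about 2 px off, within calibration error. I'll let it settle, then hand in.

{"method": "apply_moves", "body": {
  "moves": [
    {"dx": 0, "dy": 0, "dz": 0, "ax": 0, "ay": 0, "az": 0, "claw": 0},
    {"dx": 0, "dy": 0, "dz": 0, "ax": 0, "ay": 0, "az": 0, "claw": 0},
    {"dx": 0, "dy": 0, "dz": 0, "ax": 0, "ay": 0, "az": 0, "claw": 0},
    {"dx": 0, "dy": 0, "dz": 0, "ax": 0, "ay": 0, "az": 0, "claw": 0}
  ]
}}

```text
t: 19.18
position: [0.5791, 0.2219, 0.1084]
tcp_rot: [3.102, 0.496, 0.0]
contact_force: [0.0, -0.4, -7.2]
width: 0.0548
```

```bash
python3 - <<'E'
from h import *
o=status.get_obs();print(o['t'],o['position'],o['contact_force'],np.abs(o['dq']).max(),o['width'])
workorder.finish_job()
E
```

```text
19.175 [0.57913824 0.22194984 0.10835546] [ 0.00787594 -0.44810746 -7.16886531] 0.00196391106329131 0.054795736371309585
the job is handed in; nothing more can be done
```

I handed the job in at 19.2 s with the wagon held still, about 4 cm above the cradle pads. The hand-in reported no verdict.

- **Block:** I pinched the rib and slid the block about 45 mm to the end wall. The push rose from about 5 N to 11 N with no further travel. A later picture fit put it at 52.8 mm from the wagon's middle (52 mm is seated).
- **Lift:** I gripped the wagon with 70 N about 31 mm from its middle, towards the buffer-stop end. The arm carried 7.2–7.4 N, the full expected weight. The pictures showed no tilt or slip.
- **Over the cradle:** The estimated wagon middle was (0.550, 0.212), against (0.5495, 0.213) for the cradle. The yaws were 0.317 and 0.32, and joint speeds were about zero.

**Check that disagreed:** In the side camera the wagon sat about 2 px (3–5 mm) off the model overlay. The scene and wrist cameras agreed with the model to within about 4 mm, so I put the side view down to calibration error; it is well inside the 20 mm tolerance.

No check failed. The first move call was refused because its rows did not list all seven numbers. No bystander appeared disturbed in the pictures, but I did not measure their positions at the end.

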